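Mirror the desk tools for a left-hander

TASK

A left-handed colleague takes over this cart: move the four desk tools from the full smoky tray to the empty one in mirrored (reversed) order, so that the thing at the left end of the full tray comes to the right end of the other, the next one beside it, and so on. Put each in the middle of its own felt pad, right way up and lengthwise on the pad as now, and let it go there.

Things in the scene. Friction and masses are not known exactly. Their poses are not given: they have to be found in the camera images.
- mouse_c (a point): grey computer mouse, 98 mm long (x) by 56 mm wide (y) by 38 mm high, side walls straight up to 26 mm; point at its centre, 19 mm above its underside; x along its length (wheel end at -x), z up
- highlighter_c (a point): flat yellow highlighter pen lying on its broad side, 110 mm long (x) by 26 mm wide (y) by 16 mm high; point at its centre, 8 mm above its underside; x along its length, z up
- stamp_c (a point): wooden block stamp standing on its rubber: base 58 (x) by 40 (y) by 18 mm high, upright round wooden handle of 26 mm diameter in its middle from 18 to 90 mm above the underside (tapering over the top 14 mm); point half-way up on the handle's axis, 45 mm above the underside; z up
- remover_c (a point): chrome claw staple remover standing on one jaw, 58 mm long (x) by 30 mm wide (y) by 36 mm high, flat sides; point at its centre, 18 mm above its underside; x along its length, z up
- pad_mouse: flat light grey felt pad on which the mouse lies at the start, 118 (its x) by 62 (its y) by 3 mm thick, fixed in the full tray; origin at the centre of its underside, 4 mm above the table. It stays and marks the mouse's starting place in the row
- pad_highlighter: flat light grey felt pad on which the highlighter lies at the start, 118 (its x) by 62 (its y) by 3 mm thick, fixed in the full tray; origin at the centre of its underside, 4 mm above the table. It stays and marks the highlighter's starting place in the row
- pad_stamp: flat light grey felt pad on which the block stamp lies at the start, 118 (its x) by 62 (its y) by 3 mm thick, fixed in the full tray; origin at the centre of its underside, 4 mm above the table. It stays and marks the block stamp's starting place in the row
- pad_remover: flat light grey felt pad on which the staple remover lies at the start, 118 (its x) by 62 (its y) by 3 mm thick, fixed in the full tray; origin at the centre of its underside, 4 mm above the table. It stays and marks the staple remover's starting place in the row
- full_rack: shallow open smoky acrylic tray, 138 mm deep (its x) by 418 mm long (its y), rim 14 mm high, walls 4 mm, fixed; origin under its centre on the table, z up; at the start it holds the row of four things, each on its own felt pad. The pads' centres lie at y = +135, +45, -45 and -135 mm in its frame, x = 0; pad tops 7 mm above the table
- empty_rack: shallow open smoky acrylic tray, 138 mm deep (its x) by 418 mm long (its y), rim 14 mm high, walls 4 mm, fixed; origin under its centre on the table, z up; empty at the start, roughly parallel to the full tray, in front of or behind it, its y axis pointing the same way along the row. Four light grey felt pads (118 by 62 mm) are its places, centres at y = +135, +45, -45 and -135 mm in its frame, x = 0; pad tops 7 mm above the table
There are look-alikes about, which are no part of the job. What is shaped like the pad_highlighter but blue is not meant. What is shaped like the part that bears remover_c but purple is not meant.

How it is judged:
At the end, for the whole second after the job is handed in: The four tools rest, released, on the pads of the other tray in reversed order: each within 15 mm of its pad's centre along the row, 20 mm across it, 6 mm of its resting height, upright within 0.15 rad, lengthwise within 0.30 rad (either way round), slower than 0.02 m/s (x of mouse_c in the frame of empty_rack between -0.02 and 0.02 m and z of mouse_c in the frame of empty_rack between 0.02 and 0.032 m and angle between each of mouse_c, highlighter_c, stamp_c, remover_c's own z axis and vertical below 0.15 rad and angle between the x axis of each of mouse_c, highlighter_c, stamp_c, remover_c and the x axis of empty_rack, either way round below 0.3 rad and linear speed of each of mouse, highlighter, stamp, remover below 0.02 m/s and ((y of pad_mouse in the frame of full_rack between 0.105 and 0.165 m and y of mouse_c in the frame of empty_rack between -0.15 and -0.12 m) or (y of pad_mouse in the frame of full_rack between 0.015 and 0.075 m and y of mouse_c in the frame of empty_rack between -0.06 and -0.03 m) or (y of pad_mouse in the frame of full_rack between -0.075 and -0.015 m and y of mouse_c in the frame of empty_rack between 0.03 and 0.06 m) or (y of pad_mouse in the frame of full_rack between -0.165 and -0.105 m and y of mouse_c in the frame of empty_rack between 0.12 and 0.15 m)) and x of highlighter_c in the frame of empty_rack between -0.02 and 0.02 m and z of highlighter_c in the frame of empty_rack between 0.009 and 0.021 m and ((y of pad_highlighter in the frame of full_rack between 0.105 and 0.165 m and y of highlighter_c in the frame of empty_rack between -0.15 and -0.12 m) or (y of pad_highlighter in the frame of full_rack between 0.015 and 0.075 m and y of highlighter_c in the frame of empty_rack between -0.06 and -0.03 m) or (y of pad_highlighter in the frame of full_rack between -0.075 and -0.015 m and y of highlighter_c in the frame of empty_rack between 0.03 and 0.06 m) or (y of pad_highlighter in the frame of full_rack between -0.165 and -0.105 m and y of highlighter_c in the frame of empty_rack between 0.12 and 0.15 m)) and x of stamp_c in the frame of empty_rack between -0.02 and 0.02 m and z of stamp_c in the frame of empty_rack between 0.046 and 0.058 m and ((y of pad_stamp in the frame of full_rack between 0.105 and 0.165 m and y of stamp_c in the frame of empty_rack between -0.15 and -0.12 m) or (y of pad_stamp in the frame of full_rack between 0.015 and 0.075 m and y of stamp_c in the frame of empty_rack between -0.06 and -0.03 m) or (y of pad_stamp in the frame of full_rack between -0.075 and -0.015 m and y of stamp_c in the frame of empty_rack between 0.03 and 0.06 m) or (y of pad_stamp in the frame of full_rack between -0.165 and -0.105 m and y of stamp_c in the frame of empty_rack between 0.12 and 0.15 m)) and x of remover_c in the frame of empty_rack between -0.02 and 0.02 m and z of remover_c in the frame of empty_rack between 0.019 and 0.031 m and ((y of pad_remover in the frame of full_rack between 0.105 and 0.165 m and y of remover_c in the frame of empty_rack between -0.15 and -0.12 m) or (y of pad_remover in the frame of full_rack between 0.015 and 0.075 m and y of remover_c in the frame of empty_rack between -0.06 and -0.03 m) or (y of pad_remover in the frame of full_rack between -0.075 and -0.015 m and y of remover_c in the frame of empty_rack between 0.03 and 0.06 m) or (y of pad_remover in the frame of full_rack between -0.165 and -0.105 m and y of remover_c in the frame of empty_rack between 0.12 and 0.15 m))); the robot touches nothing.
It also fails if it takes over 99 s, if anything falls off the work surface, if the arm or the gripper's body presses on something with over 40 N, if the wrist force passes 120 N, or if a joint passes its speed limit or range.

ROBOT

A 6-joint arm with a two-finger parallel gripper is mounted at the origin on the work surface. World frame = base frame: x ahead of the robot, y to its left, z up, the work surface at z = 0. Lengths are in m, angles in rad, forces in N, time in s.
With the tool pointing down it reaches from about 0.375 to 0.9 m from the base axis. Payload 3.1 kg.
Tool frame: the origin (TCP) lies midway between the tips of the shut fingers; the grasp point (between the pads) lies 19 mm behind it; z points along the fingers, x is the direction in which the jaws open and shut, and the axes are right-handed (so a half turn about z gives the same grasp; the last joint's range is limited). The gripper opens to 85 mm and grips with 20 to 120 N. Pads are 22 mm wide; open, the fingers measure 114 mm over their backs; the gripper's body (76 mm by 85 mm) begins 54 mm behind the grasp point. The pads swing forward as they close: fully open they stand 13 mm farther back than shut.
Start: joints at [1.048, 0.527, 1.433, -0, 1.181, -0.178], TCP at [0.211, 0.588, 0.231] pointing down, gripper open.
Joint ranges: [-3.08, 3.08], [-0.75, 2.2], [0.22, 2.44], [-1.43, 4.57], [0, 2.65], [-2.85, 2.85]. Speed limits (rad/s): [2.79, 2.79, 3.14, 3.14, 3.14, 3.14].

INTERFACE

Orientations are given as a unit quaternion [x, y, z, w].
In Python, from cell import telemetry, viewer, env gives the robot as it stands.
- The arm moves only by the tool servo_tool, never from a script. Its argument "rows" is a list of rows, each a list of 5 numbers: the shift along the world's x, y, z in cm, then the turn about the world's z in rad, then the finger opening in cm, from 0 to 8.54. In form: [[tx, ty, tz, roll, claw], ...]. A call has 1 to 12 rows; each row shifts and turns the commanded pose from where the row before left it; what a row does not reach is not made up. A row lasts 1/8 s, in which the tool goes at most 62.5 mm and 10.7 degrees, less where a joint would pass 70% of its speed; a pose out of reach is approached as far as the arm can. A call with a gripper value outside its range is refused whole. The fingers move at their own pace and stop on an object; the grip force is fixed at half the most. Time passes only in rows, so rows that do not move let the fingers close. It gives the time, the measured TCP pose, the force and the opening at its end, in the units of the state.
- telemetry.state(): the state, without advancing time (a new reading comes with each control period).
- viewer.capture(name): name is "side" or "top" or "wrist"; returns (picture, depth): 420x560x3 uint8, blue, green, red; 420x560 float32, m along the optical axis (not along the pixel's ray), 0 where there is no reading.
- viewer.camera_model(name): a dict with "fov_y" (degrees; the focal length in pixels is half the picture's height over the tangent of half this angle, whatever the lens; pixels are square), "cx", "cy" (the principal point, pixels), "R" (3x3) and "t" (3): a world point X has camera coordinates R X + t. Camera axes: x right, y down, z forward; pixel columns grow to the right and rows downward; lengths in m; the calibration is good to about 2 mm. A picture is of the moment at which its call begins: read the wrist's pose just before it. camera_model takes no time and is no camera call; for the wrist camera it gives the pose at the moment of the call.
- env.close_job(): hands the job in, once; it reports no verdict.
The state is a dict: "clock": time; "joint_positions": joint angles; "dq": joint speeds; "effort": joint torques, N m; "ee_pos": TCP position; "tool_rot": TCP orientation; "wrist_force": force on the tool from outside, world axes, zero at the start; "wrist_torque": the same for the moment, N m; "width": finger opening in m.
Only numpy, scipy, OpenCV 4.12 (cv2) and the standard library are available. Lean on these libraries where they do the work, as an engineer would, in place of code of your own. Each camera call takes 0.05 s, during which the arm holds its last target.

## Working session

There is one attempt and no reset: what is moved stays moved. The work goes in short steps, Python scripts to look and compute and a tool call to move; the robot and the scene stay as the last step left them, time stands still between calls to the robot, and variables do not carry over. Pictures are saved under pics/ and viewed, and the job is handed in when it is done.

Besides the shell and the picture viewer there is one more tool, called after "Call:" as a command line: name --pt "numbers of a row" for each row, then --argument value for the rest. servo_tool: Moves the arm, as the interface text tells. Its arguments: {"type":"object","properties":{"rows":{"type":"array","items":{"type":"array","items":{"type":"number"}}}},"required":["rows"]}

```bash
mkdir -p pics; ls; cat > h.py <<'E'
import numpy as np, cv2
from cell import telemetry, viewer, env
def K(m):
    f=210/np.tan(np.radians(m["fov_y"])/2); return f
def ray(m,u,v):
    f=K(m);R=np.array(m["R"]);t=np.array(m["t"])
    d=R.T@np.array([(u-m["cx"])/f,(v-m["cy"])/f,1.]); o=-R.T@t
    return o,d
def onplane(m,u,v,z):
    o,d=ray(m,u,v); return o+d*(z-o[2])/d[2]
def proj(m,X):
    c=np.array(m["R"])@np.array(X)+np.array(m["t"]); f=K(m)
    return f*c[0]/c[2]+m["cx"], f*c[1]/c[2]+m["cy"]
def cloud(m,D):
    f=K(m);v,u=np.mgrid[0:D.shape[0],0:D.shape[1]]
    c=np.stack([(u-m["cx"])/f*D,(v-m["cy"])/f*D,D],-1)
    return (c-np.array(m["t"]))@np.array(m["R"])
E
python3 - <<'E'
from h import *
print(telemetry.state())
for n in ["side","top","wrist"]:
    m=viewer.camera_model(n); p,d=viewer.capture(n); print(n,m)
    cv2.imwrite(f"pics/{n}0.png",p); np.save(f"{n}0.npy",d)
E
```

```text
pics
{'clock': 0.0, 'joint_positions': array([ 1.04746128e+00,  5.28444255e-01,  1.43389541e+00,  2.39563520e-05,
        1.18141733e+00, -1.78501459e-01]), 'dq': array([ 0.00064659,  0.00059801, -0.00105475,  0.00124022,  0.00245457,
        0.00140788]), 'effort': array([-1.50765805e-03, -4.42337251e+01, -1.78027689e+01, -3.28770193e-04,
        8.58461164e-03,  1.46315591e-05]), 'ee_pos': array([0.21087858, 0.5875896 , 0.23034928]), 'tool_rot': array([ 8.17938593e-01,  5.75304516e-01, -9.86285351e-04,  4.45478888e-04]), 'wrist_force': array([-0.2847822 ,  0.08908597, -0.45419076]), 'wrist_torque': array([-0.03493218,  0.01709311, -0.01761457]), 'width': 0.08564658999304532}
side {'fov_y': 43.85056889889964, 'cx': 279.965118046286, 'cy': 207.559092747252, 'R': array([[ 0.70542716, -0.70878184,  0.000909  ],
       [-0.42180943, -0.42084295, -0.80309901],
       [ 0.56960454,  0.56614443, -0.59584491]]), 't': array([-0.40147891,  0.18160356,  0.99384791])}
top {'fov_y': 49.962753184057355, 'cx': 281.6231299210547, 'cy': 206.2454312235781, 'R': array([[-0.01931193, -0.99972753, -0.01311142],
       [-0.98518446,  0.02126284, -0.17017481],
       [ 0.17040723,  0.00963076, -0.98532666]]), 't': array([-0.10598446,  0.46900829,  1.0452192 ])}
wrist {'fov_y': 58.60187222306916, 'cx': 271.7192101858987, 'cy': 206.12381364636187, 'R': array([[ 3.37874596e-01,  9.41190700e-01, -9.07746239e-04],
       [ 9.07402509e-01, -3.25488692e-01,  2.65852964e-01],
       [ 2.49922876e-01, -9.06486542e-02, -9.64013162e-01]]), 't': array([-0.62357866, -0.03258845,  0.37709904])}
```

View pics/top0.png

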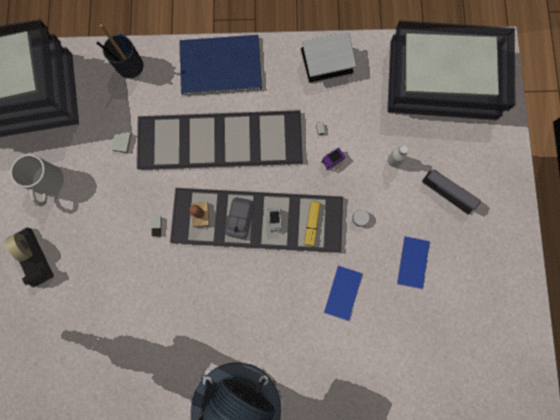

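View pics/side0.png

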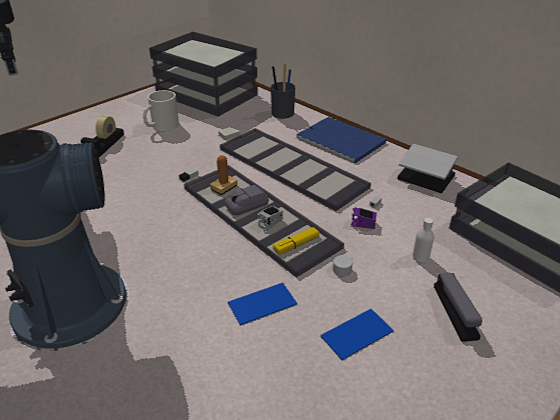

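View pics/wrist0.png

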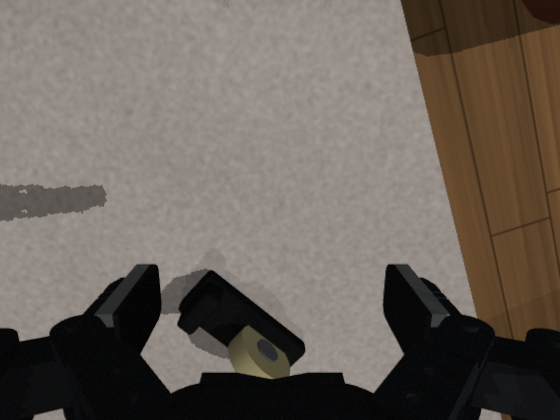

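The top view shows the full tray at about (258,220). From left to right it holds the stamp (200,213), mouse (239,217), remover (275,220) and highlighter (312,223). The empty tray is at (219,140). The purple remover at (334,158) and the blue pads at (344,293) and (414,262) are decoys. The chrome remover standing in the tray is the one meant.

```bash
cat > m1.py <<'E'
from h import *
p=cv2.imread("pics/top0.png"); d=np.load("top0.npy"); m=viewer.camera_model("top")
C=cloud(m,d); print("table z",np.median(C[330:370,420:480,2]), "valid",(d>0).mean())
hsv=cv2.cvtColor(p,cv2.COLOR_BGR2HSV)
# pads empty tray
g=cv2.cvtColor(p,cv2.COLOR_BGR2GRAY)
roi=np.zeros_like(g); cv2.fillPoly(roi,[np.array([[140,118],[299,114],[299,160],[140,166]])],255)
mk=((g>75)&(roi>0)).astype(np.uint8)
n,l,s,c=cv2.connectedComponentsWithStats(mk)
pc=[]
for i in range(1,n):
    if s[i,4]>300:
        cn=max(cv2.findContours((l==i).astype(np.uint8),0,1)[0],key=cv2.contourArea)
        W=np.array([onplane(m,u,v,.007)[:2] for u,v in cn[:,0]],np.float32)
        r=cv2.minAreaRect(W); print("pad",c[i],s[i,4],r, "zdepth",np.median(C[l==i][:,2])); pc.append(r[0])
# tray outlines dark
for nm,b in dict(empty=(125,100,310,178),full=(165,180,350,260)).items():
    x0,y0,x1,y1=b; mk=np.zeros_like(g); mk[y0:y1,x0:x1]=(g[y0:y1,x0:x1]<60)
    mk=cv2.morphologyEx(mk,cv2.MORPH_OPEN,np.ones((5,5)))
    cn=max(cv2.findContours(mk,0,1)[0],key=cv2.contourArea)
    W=np.array([onplane(m,u,v,.014)[:2] for u,v in cn[:,0]],np.float32)
    print(nm,cv2.minAreaRect(W), "depth z", np.median(C[mk>0][:,2]))
cv2.imwrite("pics/full_zoom.png",cv2.resize(p[180:260,165:350],None,fx=4,fy=4,interpolation=cv2.INTER_CUBIC))
E
python3 m1.py
```

```text
table z 0.00016496713629748878 valid 0.9962244897959184
pad [272.11653813 137.48757498] 1167 ((0.651437520980835, -0.09455033391714096), (0.12137321382761002, 0.06544547528028488), 1.2084438800811768) zdepth 0.006844983929688251
pad [201.47590871 140.09636517] 1183 ((0.6485514640808105, 0.08553825318813324), (0.12132726609706879, 0.06440839171409607), 0.9018521308898926) zdepth 0.006815661246644054
pad [237.00778547 138.68425606] 1156 ((0.6501303911209106, -0.004328146576881409), (0.12109596282243729, 0.06549803167581558), 1.2036981582641602) zdepth 0.006924612897945503
pad [166.49830508 141.45338983] 1180 ((0.6471075415611267, 0.1755179613828659), (0.12217704951763153, 0.06443380564451218), 1.1191438436508179) zdepth 0.006736751622158796
empty ((0.6480512619018555, -0.14758118987083435), (0.13516800105571747, 0.038416728377342224), 0.7704702019691467) depth z 0.004301371847065652
full ((0.44358929991722107, -0.048132896423339844), (0.03198961913585663, 0.08440425992012024), 89.33980560302734) depth z 0.004797817167860678
```

```bash
python3 - <<'E'
from h import *
p=cv2.imread("pics/side0.png")
cv2.imwrite("pics/side_zoom.png",cv2.resize(p[120:280,170:390],None,fx=3.6,fy=3.6,interpolation=cv2.INTER_CUBIC))
E
```

```text
(no output)
```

View pics/full_zoom.png

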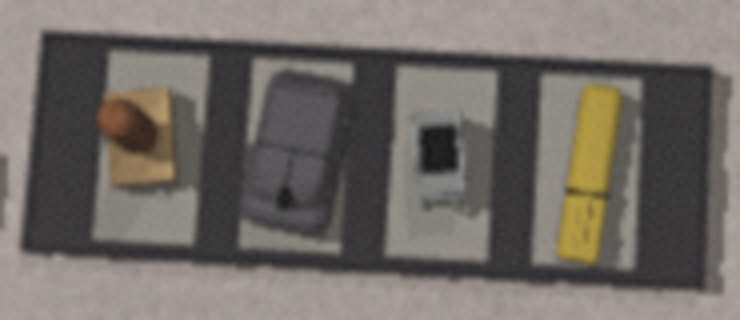

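View pics/side_zoom.png

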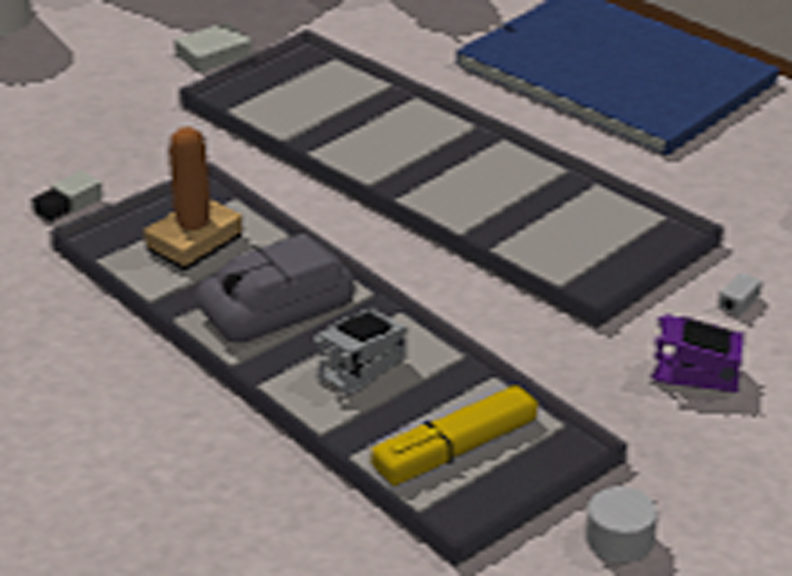

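The crops confirm the order, left to right: stamp, mouse, chrome remover (black grip), highlighter. The empty pads measured from the top view come out 90 mm apart with tops at z≈7 mm, as they must. Next I'll measure the objects from the depth of both views.

```bash
cat > m2.py <<'E'
from h import *
from scipy.spatial import cKDTree
Cs={}
for n in["top","side"]:
    C=cloud(viewer.camera_model(n),np.load(f"{n}0.npy")); im=cv2.imread(f"pics/{n}0.png"); Cs[n]=(C,im)
# y windows per object
def sel(n,y0,y1,z0,z1,x0=.37,x1=.53):
    C=Cs[n][0]; k=(C[...,0]>x0)&(C[...,0]<x1)&(C[...,1]>y0)&(C[...,1]<y1)&(C[...,2]>z0)&(C[...,2]<z1)
    return C[k]
W=dict(stamp=(.045,.135),mouse=(-.05,.045),rem=(-.125,-.055),hl=(-.23,-.135))
for o,(a,b) in W.items():
    for n in Cs:
        P=sel(n,a,b,.011,.2)
        if len(P)<5: print(o,n,len(P)); continue
        r=cv2.minAreaRect(P[:,:2].astype(np.float32))
        print(o,n,len(P),"rect",np.round(r[0],4),np.round(r[1],4),round(r[2],1),"z",np.round(np.percentile(P[:,2],[2,50,90,99]),4))
for n in Cs:
    P=sel(n,.045,.135,.045,.08); print("handle",n,len(P),P.mean(0),P.min(0),P.max(0))
    P=sel(n,.045,.135,.019,.027); r=cv2.minAreaRect(P[:,:2].astype(np.float32)); print("base",n,len(P),r)
E
python3 m2.py
```

```text
stamp top 567 rect [0.4508 0.0902] [0.1443 0.0874] 0.3 z [0.0114 0.0246 0.0927 0.0987]
stamp side 613 rect [0.4504 0.0903] [0.0877 0.1428] 89.7 z [0.0114 0.025  0.0856 0.0962]
mouse top 1037 rect [ 0.4439 -0.0024] [0.094  0.1431] 89.6 z [0.0119 0.0398 0.0464 0.0488]
mouse side 956 rect [ 0.4434 -0.0028] [0.0924 0.1454] 89.8 z [0.0115 0.0322 0.0442 0.0464]
rem top 378 rect [ 0.4395 -0.0899] [0.1378 0.0692] 0.2 z [0.0113 0.0375 0.0435 0.0463]
rem side 404 rect [ 0.4394 -0.0883] [0.066  0.1385] 89.1 z [0.0112 0.0303 0.0415 0.0435]
hl top 560 rect [ 0.4368 -0.1776] [0.0912 0.1264] 85.8 z [0.0113 0.0221 0.0252 0.0282]
hl side 583 rect [ 0.4365 -0.1772] [0.0925 0.1289] 85.7 z [0.012  0.0206 0.0234 0.0252]
handle top 39 [0.44832974 0.07821439 0.0646507 ] [0.4422193  0.07267155 0.04543866] [0.46070396 0.09293486 0.07983102]
base top 210 ((0.4330585300922394, 0.08357666432857513), (0.10282022505998611, 0.039796292781829834), 3.618069887161255)
handle side 127 [0.44866749 0.0775355  0.06230808] [0.44009611 0.07017889 0.04503297] [0.4632176  0.092327   0.07985208]
base side 180 ((0.4535701274871826, 0.0821683332324028), (0.04162989929318428, 0.06096581369638443), 87.58545684814453)
```

```bash
cat > m3.py <<'E'
from m2 import *
print("-----")
W=dict(stamp=(.045,.135),mouse=(-.05,.045),rem=(-.125,-.055),hl=(-.215,-.135))
for o,(a,b) in W.items():
    for n in Cs:
        C=Cs[n][0]; k=(C[...,0]>.37)&(C[...,0]<.52)&(C[...,1]>a)&(C[...,1]<b)&(C[...,2]>.0175)&(C[...,2]<.2)
        k=cv2.morphologyEx(k.astype(np.uint8),cv2.MORPH_OPEN,np.ones((3,3)))
        nn,l,s,_=cv2.connectedComponentsWithStats(k); i=1+np.argmax(s[1:,4]); P=C[l==i]
        r=cv2.minAreaRect(P[:,:2].astype(np.float32))
        print(o,n,len(P),"rect",np.round(r[0],4),np.round(r[1],4),round(r[2],1),"z",np.round(np.percentile(P[:,2],[2,50,90,99]),4))
# yellow by colour, ray onto z=.023 (top edge)
m=viewer.camera_model("top")
for n,col,z in[("top","hl",.023),("top","base",.025),("side","hl",.023)]:
    m=viewer.camera_model(n); h=cv2.cvtColor(Cs[n][1],cv2.COLOR_BGR2HSV)
    if col=="hl": k=(h[...,0]>20)&(h[...,0]<33)&(h[...,1]>150)
    else: k=(h[...,0]>12)&(h[...,0]<22)&(h[...,1]>70)&(h[...,2]>110)
    C=Cs[n][0]; k&=(C[...,0]>.37)&(C[...,0]<.52)&(C[...,1]>-.22)&(C[...,1]<.14)
    cn=max(cv2.findContours(k.astype(np.uint8),0,1)[0],key=cv2.contourArea)
    print(n,col,cv2.minAreaRect(np.array([onplane(m,u,v,z)[:2] for u,v in cn[:,0]],np.float32)))
# full pads: light grey
im=Cs["top"][1]; g=cv2.cvtColor(im,cv2.COLOR_BGR2GRAY); h=cv2.cvtColor(im,cv2.COLOR_BGR2HSV); C=Cs["top"][0]
m=viewer.camera_model("top")
for o,(a,b) in W.items():
    k=(g>75)&(C[...,0]>.365)&(C[...,0]<.515)&(C[...,1]>a-.005)&(C[...,1]<b+.005)&(C[...,2]<.012)&(C[...,2]>.004)
    n_,l,s,_=cv2.connectedComponentsWithStats(k.astype(np.uint8)); i=1+np.argmax(s[1:,4]); v,u=np.nonzero(l==i)
    print("pad",o,np.round(cv2.minAreaRect(np.array([onplane(m,a_,b_,.007)[:2] for a_,b_ in zip(u,v)],np.float32)),4) if 0 else cv2.minAreaRect(np.array([onplane(m,a_,b_,.007)[:2] for a_,b_ in zip(u,v)],np.float32)))
E
python3 m3.py | sed -n '/-----/,$p'
```

```text
-----
stamp top 384 rect [0.4552 0.085 ] [0.0584 0.0398] 3.6 z [0.0209 0.0268 0.0948 0.0988]
stamp side 468 rect [0.4535 0.0821] [0.0416 0.0609] 88.2 z [0.0188 0.04   0.0887 0.0965]
mouse top 894 rect [ 0.4432 -0.0114] [0.0559 0.0981] 77.2 z [0.0228 0.0418 0.0466 0.0489]
mouse side 787 rect [ 0.4403 -0.0158] [0.0552 0.0971] 76.4 z [0.0188 0.0364 0.0445 0.0465]
rem top 250 rect [ 0.4392 -0.0968] [0.0506 0.0291] 0.4 z [0.0311 0.04   0.044  0.0475]
rem side 230 rect [ 0.4381 -0.0988] [0.0518 0.0329] 1.1 z [0.0187 0.0378 0.0421 0.0439]
hl top 450 rect [ 0.4269 -0.1885] [0.0259 0.1094] 79.5 z [0.018  0.0229 0.0256 0.0284]
hl side 398 rect [ 0.4259 -0.1901] [0.0287 0.1079] 79.3 z [0.0182 0.0217 0.0238 0.0257]
top hl ((0.4276666045188904, -0.1889062225818634), (0.021563459187746048, 0.10351826250553131), 79.44775390625)
top base ((0.4383883476257324, 0.08384863287210464), (0.03958170488476753, 0.022095119580626488), 88.7955322265625)
side hl ((0.4213792383670807, -0.19721995294094086), (0.035216979682445526, 0.11338409781455994), 79.39921569824219)
pad stamp ((0.4512110948562622, 0.08114294707775116), (0.06528632342815399, 0.12119852751493454), 85.72100067138672)
pad mouse ((0.40396708250045776, -0.004300151020288467), (0.06386516243219376, 0.04187948629260063), 89.578125)
pad rem ((0.4376690089702606, -0.09586627781391144), (0.06390241533517838, 0.12201359122991562), 88.77702331542969)
pad hl ((0.4309573769569397, -0.18681494891643524), (0.06390313059091568, 0.12150490283966064), 87.97767639160156)
```

All sizes match the text: mouse 98×56 mm, top at about z=46; highlighter 109×26 mm, top at about 23; remover 30 mm wide, top at about 43; stamp base 58×40 mm, handle top at about 97. Yaws are mouse −12.8°, highlighter −10.6°, and about 0° for the stamp and remover. I'll start with the stamp, since hovering there also lets me check with the wrist camera.

Call:
servo_tool --pt "2.4 -5.0 0 0.035 8.5" --pt "2.4 -5.0 0 0.035 8.5" --pt "2.4 -5.0 0 0.035 8.5" --pt "2.4 -5.0 0 0.035 8.5" --pt "2.4 -5.0 0 0.035 8.5" --pt "2.4 -5.0 0 0.035 8.5" --pt "2.4 -5.0 0 0.035 8.5" --pt "2.4 -5.0 0 0.035 8.5" --pt "2.4 -5.0 0 0.035 8.5" --pt "2.4 -5.0 0 0.035 6.0" --pt "0 0 0 0 6.0" --pt "0 0 0 0 6.0"

```text
clock: 1.65
ee_pos: [0.4505, 0.0883, 0.231]
tool_rot: [0.706, 0.709, -0.0, -0.001]
wrist_force: [-1.0, 0.4, 0.3]
width: 0.0598
```

```bash
cat >> h.py <<'E'
def st():
    s=telemetry.state(); from scipy.spatial.transform import Rotation as Ro
    x=Ro.from_quat(s["tool_rot"]).as_matrix()[:,0]
    a=np.degrees(np.arctan2(x[1],x[0]))
    print("t",round(s["clock"],2),"tcp cm",np.round(s["ee_pos"]*100,2),"jaw deg",round(a,1),"F",np.round(s["wrist_force"],1),"w cm",round(s["width"]*100,2),"j6",round(s["joint_positions"][5],2))
E
python3 - <<'E'
from h import *
st(); m=viewer.camera_model("wrist"); p,d=viewer.capture("wrist"); cv2.imwrite("pics/w1.png",p); np.save("w1.npy",d)
C=cloud(m,d); o=-np.array(m["R"]).T@np.array(m["t"]); print("cam",o)
k=(C[...,2]>.0195)&(C[...,2]<.12)&(C[...,1]>.045)&(C[...,1]<.13)&(C[...,0]>.4)&(C[...,0]<.51)&(d>0)
P=C[k]; print(len(P), cv2.minAreaRect(P[:,:2].astype(np.float32)))
for a,b in[(.045,.08),(.08,.085),(.09,.12)]:
    Q=P[(P[:,2]>a)&(P[:,2]<b)]
    if len(Q): print(a,len(Q),Q.mean(0),Q.min(0),Q.max(0))
E
```

```text
t 1.65 tcp cm [45.05  8.83 23.1 ] jaw deg 90.2 F [-1.   0.4  0.3] w cm 5.98 j6 -1.63
cam [0.38175601 0.08776559 0.37228275]
2518 ((0.45453718304634094, 0.08559249341487885), (0.05851826071739197, 0.040041472762823105), 4.5135273933410645)
0.045 218 [0.44393177 0.08569718 0.06359028] [0.44137291 0.07308732 0.04545701] [0.45494237 0.09854803 0.07982178]
0.08 79 [0.44648861 0.08579651 0.08290335] [0.44171842 0.07356134 0.0802228 ] [0.46108272 0.0983672  0.08494355]
0.09 605 [0.45327571 0.08556921 0.09389997] [0.44319783 0.07471126 0.09001516] [0.46455391 0.096494   0.09735472]
```

View pics/w1.png

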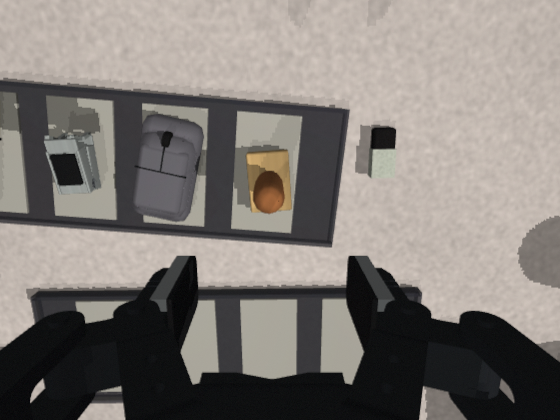

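The wrist view shows the stamp at (268,185), the mouse at (170,167) and the remover at (72,165). The stamp axis is at (0.4545, 0.0856), and the base measures 58.5×40 mm with yaw 4.5°. That agrees with the top view, so I'll grasp.

Call:
servo_tool --pt "0.4 -0.3 -4.0 0.06 6.0" --pt "0 0 -4.0 0 6.0" --pt "0 0 -4.0 0 6.0" --pt "0 0 -3.4 0 6.0" --pt "0 0 -2.5 0 6.0" --pt "0 0 -1.5 0 6.0" --pt "0 0 0 0 6.0" --pt "0 0 0 0 1.5" --pt "0 0 0 0 1.5" --pt "0 0 0 0 1.5" --pt "0 0 0 0 1.5" --pt "0 0 0 0 1.5"

```text
clock: 3.2
ee_pos: [0.4557, 0.0855, 0.0383]
tool_rot: [0.684, 0.73, 0.001, 0.001]
wrist_force: [-0.7, 2.3, 6.9]
width: 0.0247
```

Call:
servo_tool --pt "0 0 1 0 1.5" --pt "0 0 3.0 0 1.5" --pt "0 0 4.0 0 1.5" --pt "0 0 2 0 1.5" --pt "2.0 -2.0 0 -0.045 1.5" --pt "3.6 -3.5 0 0 1.5" --pt "4 -3.5 0 0 1.5" --pt "4 -3.5 0 0 1.5" --pt "4.0 -3.5 0 0 1.5" --pt "2.0 -2.0 0 0 1.5" --pt "0 0 0 0 1.5" --pt "0 0 0 0 1.5"

```text
clock: 4.7
ee_pos: [0.6496, -0.094, 0.1371]
tool_rot: [0.7, 0.714, -0.001, -0.001]
wrist_force: [-0.8, 1.2, 0.2]
width: 0.0249
```

```bash
python3 - <<'E'
from h import *
st(); p,d=viewer.capture("side"); cv2.imwrite("pics/s2.png",p)
E
```

```text
t 4.7 tcp cm [64.96 -9.4  13.71] jaw deg 91.2 F [-0.8  1.2  0.2] w cm 2.49 j6 -1.9
```

View pics/s2.png

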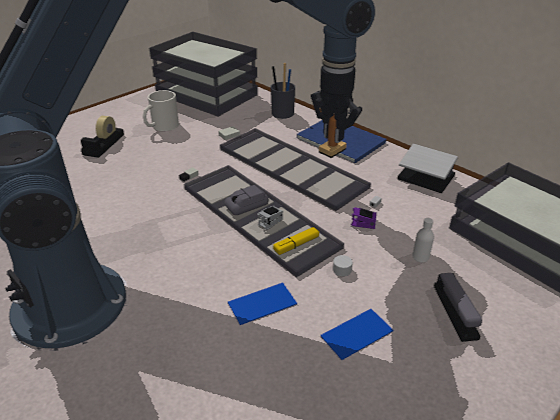

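The stamp hangs upright in the gripper at about (333,140) in the side view. Next I'll lower it.

Call:
servo_tool --pt "0.15 -0.05 -3.0 0 1.5" --pt "0 0 -3.0 0 1.5" --pt "0 0 -2.0 0 1.5" --pt "0 0 -1.0 0 1.5" --pt "0 0 -0.5 0 1.5" --pt "0 0 -0.3 0 1.5" --pt "0 0 0 0 1.5" --pt "0 0 0 0 1.5"

```text
clock: 5.75
ee_pos: [0.6531, -0.0955, 0.0399]
tool_rot: [0.7, 0.714, 0.0, 0.001]
wrist_force: [-0.3, 0.5, -1.1]
width: 0.0244
```

```bash
python3 -c "
from h import *
st()"
```

```text
t 5.75 tcp cm [65.31 -9.55  3.99] jaw deg 91.2 F [-0.3  0.5 -1.1] w cm 2.44 j6 -1.91
```

Call:
servo_tool --pt "-0.1 0.1 -0.15 0 1.5" --pt "0 0 0 0 1.5" --pt "0 0 0 0 5" --pt "0 0 0 0 5" --pt "0 0 0 0 5" --pt "0 0 3 0 5" --pt "0 0 4 0 5" --pt "0 0 4 0 5" --pt "0 0 2 0 5"

```text
clock: 6.88
ee_pos: [0.6528, -0.0946, 0.1705]
tool_rot: [0.7, 0.714, 0.001, 0.002]
wrist_force: [0.9, -0.8, 0.4]
width: 0.0498
```

```bash
cat > chk.py <<'E'
from h import *
import sys
y0,y1,x0,x1=map(float,sys.argv[1:5]); tag=sys.argv[5]
st(); m=viewer.camera_model("wrist"); p,d=viewer.capture("wrist"); cv2.imwrite(f"pics/{tag}.png",p)
def obj(m,d,nm):
    C=cloud(m,d)
    k=(C[...,2]>.0175)&(C[...,2]<.12)&(C[...,1]>y0)&(C[...,1]<y1)&(C[...,0]>x0)&(C[...,0]<x1)&(d>0)
    k=cv2.morphologyEx(k.astype(np.uint8),cv2.MORPH_OPEN,np.ones((3,3)))
    n,l,s,_=cv2.connectedComponentsWithStats(k)
    if n<2: print(nm,"none"); return
    P=C[l==1+np.argmax(s[1:,4])]
    r=cv2.minAreaRect(P[:,:2].astype(np.float32)); print(nm,len(P),np.round(r[0],4),np.round(r[1],4),round(r[2],1),"z",np.round(np.percentile(P[:,2],[2,50,98]),4))
obj(m,d,"wrist")
for n in["top","side"]:
    p,d=viewer.capture(n); cv2.imwrite(f"pics/{tag}_{n}.png",p); obj(viewer.camera_model(n),d,n)
E
python3 chk.py -.14 -.05 .58 .71 c1
```

```text
t 6.88 tcp cm [65.28 -9.46 17.05] jaw deg 91.2 F [ 0.9 -0.8  0.4] w cm 4.98 j6 -1.9
wrist 3735 [ 0.6507 -0.0945] [0.0581 0.0401] 1.8 z [0.0219 0.0246 0.096 ]
top 341 [ 0.6509 -0.0944] [0.0586 0.0397] 2.8 z [0.0203 0.0267 0.0978]
side 447 [ 0.6501 -0.0971] [0.0404 0.0602] 88.9 z [0.0183 0.041  0.0962]
```

View pics/c1_side.png

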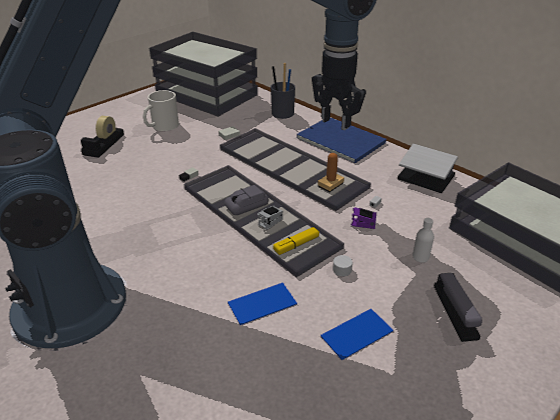

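The stamp stands upright on its pad at side (331,175), with its centre at (0.651,−0.0945) against a pad centre of (0.6514,−0.0946). Next is the mouse.

Call:
servo_tool --pt "-2.5 1.0 1 -0.05 8.5" --pt "-4 1.6 0 -0.1 8.5" --pt "-5 2.0 0 -0.098 8.5" --pt "-5 2.0 0 0 8.5" --pt "-3.0 1.2 0 0 8.5" --pt "-1.5 0.5 0 0 8.5" --pt "0 0 0 0 8.5" --pt "0 0 0 0 8.5"

```text
clock: 8.02
ee_pos: [0.4437, -0.0121, 0.1778]
tool_rot: [0.783, 0.622, 0.001, 0.001]
wrist_force: [0.5, -1.9, 0.4]
width: 0.0851
```

```bash
python3 chk.py -.055 .045 .375 .505 c2
```

```text
t 8.03 tcp cm [44.37 -1.21 17.78] jaw deg 76.9 F [ 0.5 -1.9  0.4] w cm 8.51 j6 -1.62
wrist 7876 [ 0.4416 -0.0113] [0.0561 0.0952] 77.1 z [0.0229 0.0421 0.0448]
top 452 [ 0.4238 -0.0113] [0.0476 0.06  ] 76.2 z [0.0224 0.0405 0.0485]
side 783 [ 0.4404 -0.0162] [0.053  0.0966] 77.9 z [0.0189 0.0365 0.0456]
```

View pics/c2.png

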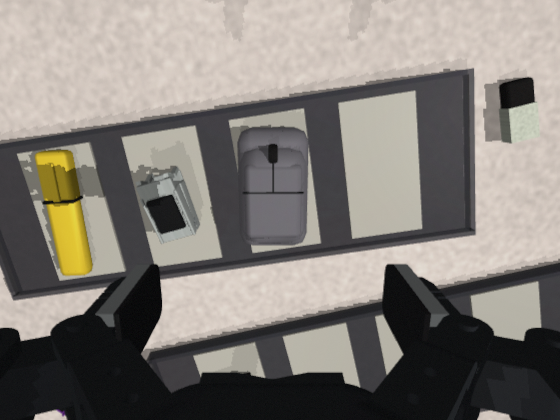

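The wrist view shows the mouse at (273,186) midway between the fingers. Its centre is (0.442,−0.0115) with yaw −13°, and its top is at 45 mm. Next I'll descend and grip.

Call:
servo_tool --pt "-0.15 0.05 -4.0 0 8.5" --pt "0 0 -4.0 0 8.5" --pt "0 0 -4.0 0 8.5" --pt "0 0 -2.5 0 8.5" --pt "0 0 -1.5 0 8.5" --pt "0 0 -1.0 0 8.5" --pt "0 0 0 0 8.5" --pt "0 0 0 0 4.5" --pt "0 0 0 0 4.5" --pt "0 0 0 0 4.5" --pt "0 0 0 0 4.5" --pt "0 0 0 0 4.5"

```text
clock: 9.68
ee_pos: [0.4407, -0.0109, 0.0088]
tool_rot: [0.783, 0.622, 0.001, 0.001]
wrist_force: [0.7, 0.3, 6.3]
width: 0.0547
```

Call:
servo_tool --pt "0 0 1.0 0 4.5" --pt "0 0 3.0 0 4.5" --pt "0 0 3.0 0 4.5" --pt "1.5 0 1 0.05 4.5" --pt "3 0.1 0 0.1 4.5" --pt "4 0.2 0 0.1 4.5" --pt "4 0.2 0 0 4.5" --pt "4 0.2 0 0 4.5" --pt "3 0 0 0 4.5" --pt "1.3 0 0 0 4.5" --pt "0 0 0 0 4.5" --pt "0 0 0 0 4.5"

```text
clock: 11.18
ee_pos: [0.6462, -0.0036, 0.0875]
tool_rot: [0.699, 0.715, -0.001, -0.001]
wrist_force: [0.1, -0.6, 0.3]
width: 0.0546
```

```bash
python3 - <<'E'
from h import *
st(); p,d=viewer.capture("side"); cv2.imwrite("pics/s3.png",p[60:260,180:420].repeat(3,0).repeat(3,1))
E
```

```text
t 11.18 tcp cm [64.62 -0.36  8.75] jaw deg 91.3 F [ 0.1 -0.6  0.3] w cm 5.46 j6 -1.77
```

View pics/s3.png

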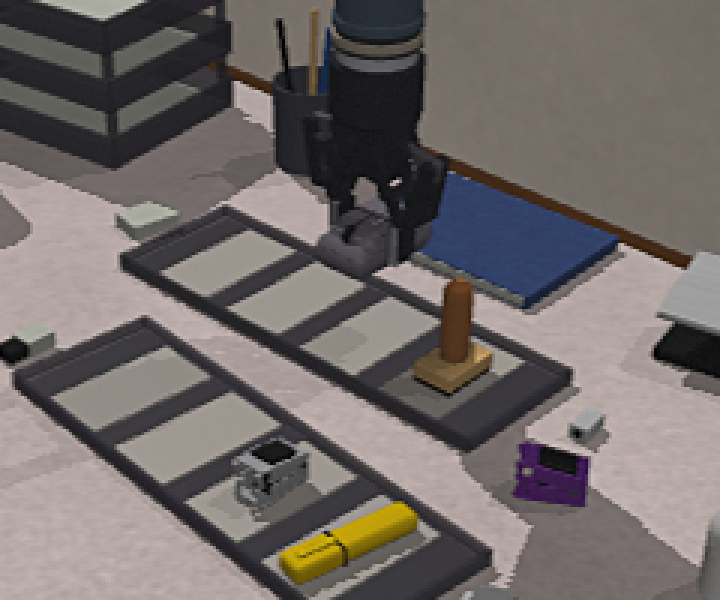

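The mouse is held level at about (375,235) in the crop. I'll lower it.

Call:
servo_tool --pt "0.3 -0.05 -2.0 0 4.5" --pt "0 0 -2.5 0 4.5" --pt "0 0 -2.0 0 4.5" --pt "0 0 -0.8 0 4.5" --pt "0 0 -0.3 0 4.5" --pt "0 0 -0.2 0 4.5" --pt "0 0 0 0 4.5" --pt "0 0 0 0 4.5"

```text
clock: 12.22
ee_pos: [0.6516, -0.0043, 0.0105]
tool_rot: [0.699, 0.715, 0.0, 0.0]
wrist_force: [0.1, -0.5, -0.3]
width: 0.0549
```

Call:
servo_tool --pt "-0.2 0 -0.15 0 4.5" --pt "0 0 0 0 4.5" --pt "0 0 0 0 8.0" --pt "0 0 0 0 8.0" --pt "0 0 0 0 8.0" --pt "0 0 2 0 8.0" --pt "0 0 4 0 8.0" --pt "0 0 5 0 8.0" --pt "0 0 5 0 8.0" --pt "-1 -0.5 0 0 6.5" --pt "0 0 0 0 6.5"

```text
clock: 13.6
ee_pos: [0.638, -0.0094, 0.169]
tool_rot: [0.699, 0.715, -0.0, -0.0]
wrist_force: [0.4, 0.4, -0.6]
width: 0.0649
```

```bash
python3 chk.py -.055 .045 .58 .72 c3
```

```text
t 13.6 tcp cm [63.8  -0.94 16.9 ] jaw deg 91.2 F [ 0.4  0.4 -0.6] w cm 6.49 j6 -1.78
wrist 8041 [ 0.6501 -0.0044] [0.0951 0.056 ] 1.6 z [0.0227 0.0421 0.0448]
top 793 [ 0.6516 -0.0042] [0.0562 0.0968] 89.9 z [0.0224 0.042  0.0482]
side 594 [ 0.648  -0.0078] [0.0968 0.0549] 1.2 z [0.0192 0.0357 0.0462]
```

View pics/c3.png

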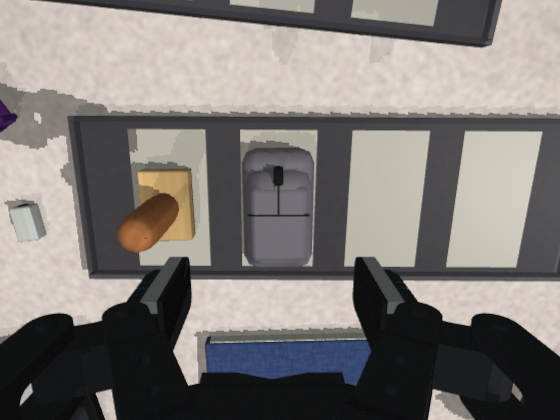

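The mouse sits centred at (0.650,−0.0044) against a pad centre of (0.6501,−0.0043), with yaw about 1.5°. Next is the chrome remover.

Call:
servo_tool --pt "-2 -1 0 0 6.5" --pt "-4 -1.8 0 0 6.5" --pt "-5 -2.2 0 0 6.5" --pt "-5 -2.2 0 0 6.5" --pt "-3 -1.2 0 0 6.5" --pt "-1 -0.4 0 0 6.5" --pt "0 0 0 0 6.5" --pt "0 0 0 0 6.5"

```text
clock: 14.75
ee_pos: [0.4408, -0.0974, 0.1682]
tool_rot: [0.699, 0.715, 0.0, 0.001]
wrist_force: [-0.8, -0.2, -0.1]
width: 0.0652
```

```bash
python3 chk.py -.135 -.055 .38 .5 c4
```

```text
t 14.75 tcp cm [44.08 -9.74 16.82] jaw deg 91.3 F [-0.8 -0.2 -0.1] w cm 6.52 j6 -2.06
wrist 2572 [ 0.4367 -0.0972] [0.0547 0.0299] 2.7 z [0.0309 0.0393 0.043 ]
top none
side 223 [ 0.4382 -0.0987] [0.0548 0.0328] 4.3 z [0.0187 0.0379 0.0433]
```

View pics/c4.png

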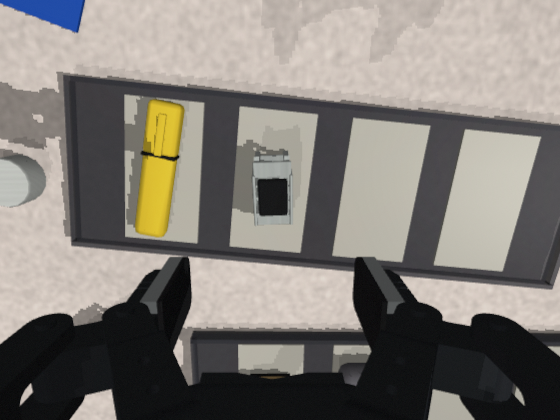

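The remover at (272,190) lies midway between the fingers, and it is the chrome one with the black grip. Its top is at 43 mm and it is 30 mm wide. I'll grasp it.

Call:
servo_tool --pt "-0.35 0 -4.0 0.02 6.5" --pt "0 0 -4.0 0 6.5" --pt "0 0 -3.5 0 6.5" --pt "0 0 -2.0 0 6.5" --pt "0 0 -1.3 0 6.5" --pt "0 0 -0.7 0 6.5" --pt "0 0 0 0 6.5" --pt "0 0 0 0 2.0" --pt "0 0 0 0 2.0" --pt "0 0 0 0 2.0" --pt "0 0 0 0 2.0" --pt "0 0 0 0 2.0"

```text
clock: 16.4
ee_pos: [0.4361, -0.0975, 0.0142]
tool_rot: [0.692, 0.722, 0.0, 0.001]
wrist_force: [-0.6, 0.7, 5.6]
width: 0.0292
```

Call:
servo_tool --pt "0 0 1.0 0 2" --pt "0 0 3.0 0 2" --pt "0 0 3.0 0 2" --pt "1.2 1.3 1 -0.02 2" --pt "3 2.6 0 0 2" --pt "4 3.5 0 0 2" --pt "4 3.5 0 0 2" --pt "4 3.5 0 0 2" --pt "3.5 2.7 0 0 2" --pt "1.3 1.2 0 0 2" --pt "0 0 0 0 2" --pt "0 0 0 0 2"

```text
clock: 17.9
ee_pos: [0.6443, 0.0852, 0.0932]
tool_rot: [0.699, 0.715, -0.001, -0.001]
wrist_force: [-0.5, 0.4, -0.5]
width: 0.0293
```

```bash
python3 - <<'E'
from h import *
st(); p,d=viewer.capture("side"); cv2.imwrite("pics/s4.png",p[60:260,180:420].repeat(3,0).repeat(3,1))
E
```

```text
t 17.9 tcp cm [64.43  8.52  9.32] jaw deg 91.3 F [-0.5  0.4 -0.5] w cm 2.93 j6 -1.63
```

View pics/s4.png

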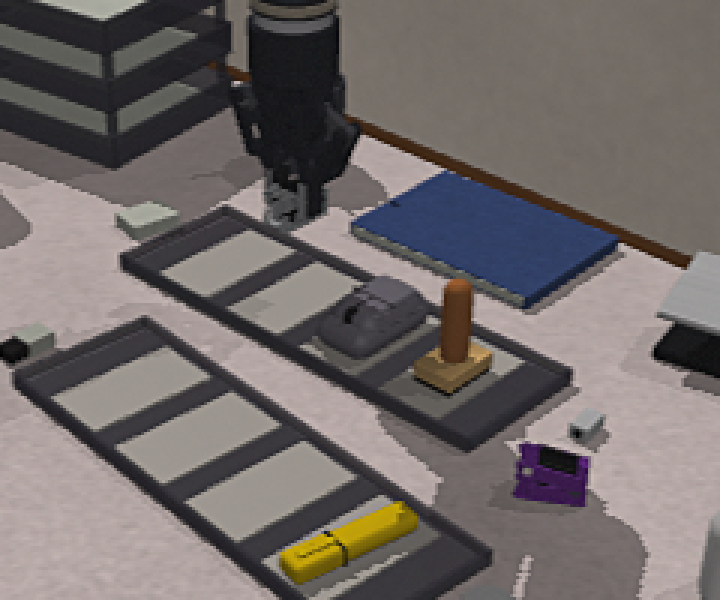

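The remover is held level at about (285,205) in the crop. I'll lower it.

Call:
servo_tool --pt "0.2 0 -2.0 0 2" --pt "0 0 -2.5 0 2" --pt "0 0 -2.0 0 2" --pt "0 0 -0.8 0 2" --pt "0 0 -0.3 0 2" --pt "0 0 -0.2 0 2" --pt "0 0 0 0 2" --pt "0 0 0 0 2"

```text
clock: 18.95
ee_pos: [0.6482, 0.0857, 0.016]
tool_rot: [0.699, 0.715, 0.0, 0.0]
wrist_force: [0.7, -0.5, -0.8]
width: 0.0288
```

Call:
servo_tool --pt "0 0 -0.15 0 2" --pt "0 0 0 0 2" --pt "0 0 0 0 5.5" --pt "0 0 0 0 5.5" --pt "0 0 0 0 5.5" --pt "0 0 2 0 5.5" --pt "0 0 4 0 5.5" --pt "0 0 5 0 5.5" --pt "0 0 4.5 0 5.5" --pt "-1 0 0 0 5.5" --pt "0 0 0 0 5.5"

```text
clock: 20.32
ee_pos: [0.6364, 0.0858, 0.1695]
tool_rot: [0.699, 0.715, -0.0, -0.0]
wrist_force: [0.5, 0.5, -0.4]
width: 0.0548
```

```bash
python3 chk.py .04 .13 .59 .71 c5
```

```text
t 20.32 tcp cm [63.64  8.58 16.95] jaw deg 91.3 F [ 0.5  0.5 -0.4] w cm 5.48 j6 -1.63
wrist 2401 [0.6487 0.0856] [0.0546 0.0298] 1.9 z [0.0307 0.0393 0.043 ]
top 234 [0.6504 0.0848] [0.0507 0.029 ] 3.3 z [0.0231 0.0404 0.0458]
side 147 [0.6497 0.0839] [0.0538 0.0328] 2.0 z [0.0187 0.0379 0.0432]
```

View pics/c5.png

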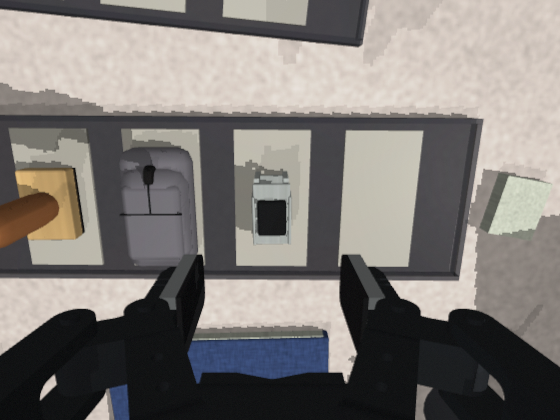

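The remover is centred at (0.6487,0.0856) against a pad centre of (0.6486,0.0855). Last is the highlighter.

Call:
servo_tool --pt "-2 -2.4 0 -0.04 5.5" --pt "-3.4 -4.5 0 -0.08 5.5" --pt "-3.6 -5 0 -0.088 5.5" --pt "-3.6 -5 0 0 5.5" --pt "-3.6 -5 0 0 5.5" --pt "-3 -3.5 0 0 5.5" --pt "-1.6 -2 0 0 5.5" --pt "0 0 0 0 5.5" --pt "0 0 0 0 5.5"

```text
clock: 21.6
ee_pos: [0.43, -0.1879, 0.1683]
tool_rot: [0.77, 0.638, 0.0, -0.001]
wrist_force: [-0.0, -0.0, -0.4]
width: 0.0549
```

```bash
python3 chk.py -.225 -.145 .365 .49 c6
```

```text
t 21.6 tcp cm [ 43.   -18.79  16.83] jaw deg 79.3 F [-0.  -0.  -0.4] w cm 5.49 j6 -2.04
wrist 4142 [ 0.4266 -0.1887] [0.0255 0.1082] 79.9 z [0.0183 0.0214 0.024 ]
top none
side 403 [ 0.4251 -0.1902] [0.0287 0.1083] 78.0 z [0.0182 0.0217 0.0249]
```

View pics/c6.png

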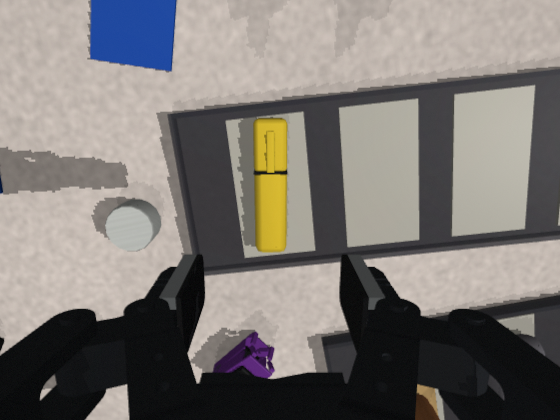

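The highlighter is at (271,185), centred between the fingers, with its centre at (0.4266,−0.1887) and its top at about 23 mm. I'll grasp it.

Call:
servo_tool --pt "-0.25 -0.1 -4.0 0 5.5" --pt "0 0 -4.0 0 5.5" --pt "0 0 -3.5 0 5.5" --pt "0 0 -2.4 0 5.5" --pt "0 0 -1.3 0 5.5" --pt "0 0 -0.8 0 5.5" --pt "0 0 0 0 5.5" --pt "0 0 0 0 1.5" --pt "0 0 0 0 1.5" --pt "0 0 0 0 1.5" --pt "0 0 0 0 1.5" --pt "0 0 0 0 1.5"

```text
clock: 23.25
ee_pos: [0.4277, -0.1896, 0.0098]
tool_rot: [0.77, 0.638, 0.0, 0.001]
wrist_force: [0.2, 0.4, 7.3]
width: 0.0247
```

Call:
servo_tool --pt "0 0 1.0 0 1.5" --pt "0 0 3.0 0 1.5" --pt "0 0 4.0 0 1.5" --pt "1.0 2 1 0.05 1.5" --pt "2 4 0 0.1 1.5" --pt "2.5 4.5 0 0.056 1.5" --pt "2.5 4.5 0 0 1.5" --pt "2.5 4.5 0 0 1.5" --pt "2.5 4.5 0 0 1.5" --pt "2.5 4.5 0 0 1.5" --pt "2.5 3.5 0 0 1.5" --pt "2.0 2.5 0 0 1.5"

```text
clock: 24.75
ee_pos: [0.6277, 0.1577, 0.0994]
tool_rot: [0.699, 0.715, 0.0, 0.0]
wrist_force: [0.2, -1.7, -0.6]
width: 0.0242
```

Call:
servo_tool --pt "1.2 1.5 0 0 1.5" --pt "0.4 0.5 0 0 1.5" --pt "0 0 0 0 1.5" --pt "0 0 0 0 1.5"

```text
clock: 25.25
ee_pos: [0.6424, 0.1749, 0.0988]
tool_rot: [0.7, 0.714, -0.001, -0.0]
wrist_force: [0.1, -0.9, -1.0]
width: 0.0245
```

```bash
python3 - <<'E'
from h import *
st(); p,d=viewer.capture("side"); cv2.imwrite("pics/s5.png",p[60:260,180:420].repeat(3,0).repeat(3,1))
E
```

```text
t 25.25 tcp cm [64.24 17.49  9.88] jaw deg 91.1 F [ 0.1 -0.9 -1. ] w cm 2.45 j6 -1.49
```

View pics/s5.png

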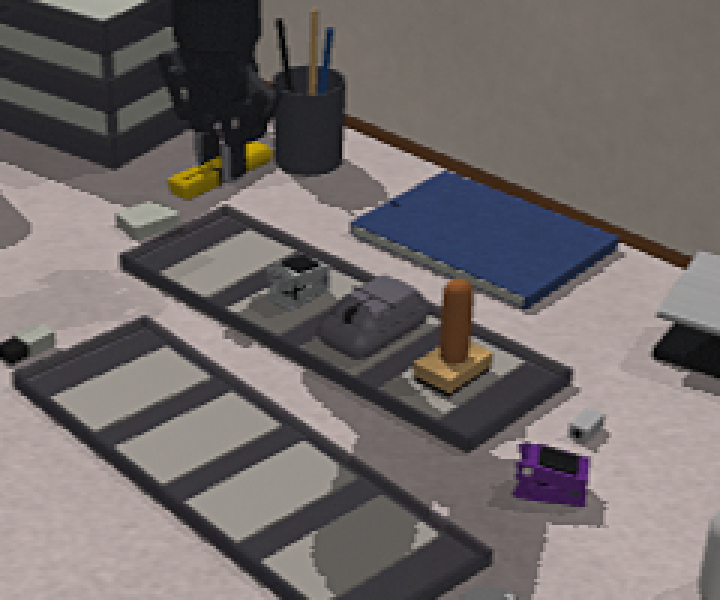

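The highlighter is held level at about (220,170) in the crop, clear of the pen cup. I'll lower it.

Call:
servo_tool --pt "0.35 0.05 -2.0 0 1.5" --pt "0 0 -3.0 0 1.5" --pt "0 0 -2.2 0 1.5" --pt "0 0 -0.9 0 1.5" --pt "0 0 -0.4 0 1.5" --pt "0 0 -0.2 0 1.5" --pt "0 0 0 0 1.5" --pt "0 0 0 0 1.5"

```text
clock: 26.3
ee_pos: [0.6472, 0.1763, 0.0126]
tool_rot: [0.7, 0.714, 0.001, 0.0]
wrist_force: [0.3, -1.7, -0.0]
width: 0.0245
```

Call:
servo_tool --pt "0.05 -0.05 -0.2 0 1.5" --pt "0 0 0 0 1.5" --pt "0 0 0 0 5" --pt "0 0 0 0 5" --pt "0 0 0 0 5" --pt "0 0 2 0 5" --pt "0 0 4 0 5" --pt "0 0 5 0 5" --pt "0 0 4.5 0 5" --pt "-1 0 0 0 5" --pt "0 0 0 0 5"

```text
clock: 27.68
ee_pos: [0.6359, 0.1758, 0.1655]
tool_rot: [0.7, 0.714, -0.0, -0.0]
wrist_force: [-0.8, -0.4, 0.5]
width: 0.0499
```

```bash
python3 chk.py .13 .22 .585 .715 c7
```

```text
t 27.68 tcp cm [63.59 17.58 16.55] jaw deg 91.2 F [-0.8 -0.4  0.5] w cm 4.99 j6 -1.49
wrist 4036 [0.646  0.1757] [0.1082 0.0253] 1.7 z [0.0184 0.0214 0.024 ]
top 386 [0.6456 0.1751] [0.1056 0.0274] 1.3 z [0.0182 0.0228 0.027 ]
side 170 [0.6453 0.1735] [0.1087 0.028 ] 0.9 z [0.0183 0.0216 0.0253]
```

View pics/c7.png

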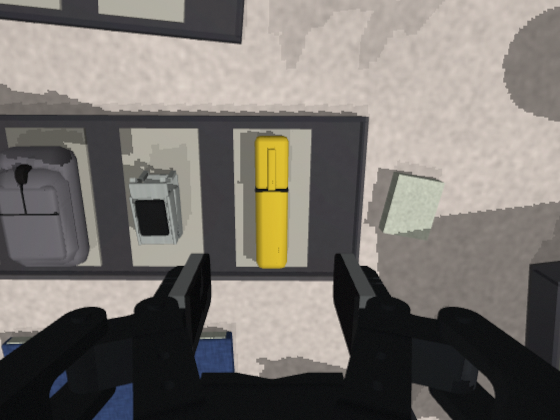

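The highlighter is centred at (0.646,0.1757) against a pad centre of (0.6471,0.1755). I'll move the arm aside for a last overall look.

Call:
servo_tool --pt "-2 2 2 0 5" --pt "-4 3.5 0 0 5" --pt "-4 4 0 0 5" --pt "-4 4 0 0 5" --pt "-4 4 0 0 5" --pt "-2 2 0 0 5" --pt "0 0 0 0 5" --pt "0 0 0 0 5"

```text
clock: 28.82
ee_pos: [0.4378, 0.3703, 0.1841]
tool_rot: [0.7, 0.714, -0.0, 0.0]
wrist_force: [0.2, -0.0, 0.0]
width: 0.05
```

```bash
for a in "-.14 -.05" "-.05 .045" ".045 .13" ".13 .22"; do python3 chk.py $a .585 .715 f | grep -E "^t |top|side"; done
```

```text
t 28.82 tcp cm [43.78 37.03 18.41] jaw deg 91.2 F [ 0.2 -0.   0. ] w cm 5.0 j6 -1.08
top 374 [ 0.651  -0.0945] [0.059  0.0396] 2.9 z [0.0206 0.0272 0.0987]
side 440 [ 0.6487 -0.0965] [0.0599 0.0419] 1.4 z [0.0193 0.0404 0.0955]
t 28.98 tcp cm [43.83 36.98 18.45] jaw deg 91.1 F [ 0.2 -0.2  0. ] w cm 5.04 j6 -1.08
top 820 [ 0.6526 -0.0044] [0.0995 0.0557] 0.8 z [0.0228 0.0417 0.0482]
side 590 [ 0.6478 -0.0075] [0.095  0.0556] 1.0 z [0.02   0.0361 0.0458]
t 29.12 tcp cm [43.8  37.   18.47] jaw deg 91.1 F [-0.5 -0.4 -0.2] w cm 5.01 j6 -1.08
top 235 [0.6509 0.0849] [0.0508 0.0293] 2.5 z [0.0243 0.0402 0.0451]
side 140 [0.6507 0.0831] [0.0353 0.0512] 80.7 z [0.0189 0.0381 0.0439]
t 29.27 tcp cm [43.76 37.04 18.48] jaw deg 91.1 F [ 0.4 -0.1  1.2] w cm 4.99 j6 -1.08
top 404 [0.6458 0.1752] [0.1083 0.027 ] 1.4 z [0.0185 0.0226 0.0274]
side 169 [0.6451 0.1727] [0.1096 0.0272] 1.3 z [0.0183 0.0217 0.0257]
```

View pics/f_top.png

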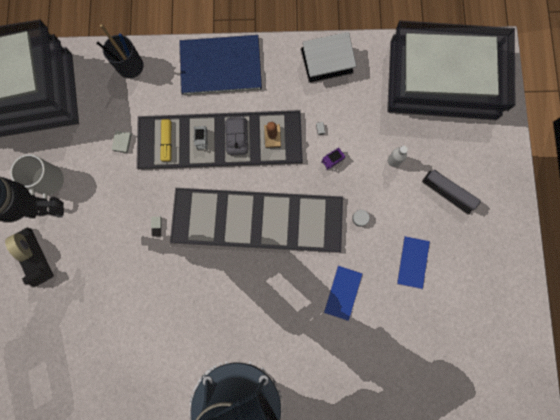

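The top view shows the mirrored row: highlighter (166,141), remover (201,138), mouse (236,135) and stamp (272,133). The full tray's pads are bare, the decoys are untouched and the gripper is clear. I'll hand it in.

```bash
python3 -c "
from h import *
print(env.close_job()); st()"
```

```text
the job is handed in; nothing more can be done
None
the job is handed in; nothing more can be done
```

I moved all four tools to the other tray in mirrored order and handed the job in at about 29 s, well inside the 99 s limit. From left to right it now holds the highlighter, the chrome remover, the mouse and the stamp. The original row was stamp, mouse, remover, highlighter.

My last checks on the released tools:

- **Position:** in the top view and the wrist views, each centre was within about 3 mm of its pad centre. The side view read up to about 3.5 mm off along the row, because it sees only one flank of each thing.
- **Heights and angles:** top heights were as expected for each tool, so they stand upright. All lay lengthwise within about 3° of the tray's length; a single side-view fit of the half-seen remover read about 10° off, still under the 17° (0.30 rad) allowed.
- **Handling:** wrist force never read above about 8 N after a move. The purple remover and the blue pads were not touched.

No check failed; the only disagreements were those side-view readings.

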